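# Unclamp the bottle carrier and hold it level

## Task

Use the square-socket key from its stand to turn the dock's clamp screw about a quarter turn anticlockwise, so that the clamp tab swings off the carrier, and stand the key back in its stand. Then lift the carrier by its handle, with both dropper bottles standing in it, and hold it still and level about 10 to 15 cm above the dock for at least two seconds; finish while still holding it there. Do not touch the dock or its clamp with the fingers, do not tip the carrier, and leave the other things on the bench alone.

Things in the scene. Friction and masses are not known exactly. Their poses are not given: they have to be found in the camera images.
- dock: Fixed aluminium plate, 100 (x) x 206 (y) x 12 mm, on the bench; origin: centre of its underside. Low rails (top 26 mm above the bench, 2 mm play) locate the carrier. A nose on its -x side (to x = -86 mm) bears the clamp screw: upright axis at x = -64, y = 0 mm.
- clamp (a joint): Turn of the captive clamp screw, rad, anticlockwise from above. 0: its flat tab (25 mm long, 13 wide) points to dock +x, over the carrier's tongue; stop at 1.57 (tab to dock +y). The tab is clear of the tongue from 1.2 on. Stays where left, takes 0.12 N m, does not rise as it turns.
- clamp_head (a point): Centre of the top of the screw's square steel head, 39 mm above the bench. Head 17 x 17 mm, 16 mm high, on a round hub 26 mm across; its sides are parallel to the dock's x and y at clamp = 0 and turn with the screw, as this point's x and y axes do.
- key: Loose key, 120 mm tall, 0.13 kg; origin: centre of its lower end, z up. Steel socket below, 28 mm square (mouth flared to 33 mm), its hole 20.5 mm square and 15 mm deep, square to x and y; 12 mm shaft; black handle from z = 66 to 120 mm, 24 mm along x, 18 along y: grip across y near z = 100. Seated on the screw, its origin is 24 mm above the bench; 0.23 rad play each way.
- stand: Fixed grey open box, 54 x 54 x 30 mm, for the key; origin: centre of its underside; walls 6 mm, inside 42 x 42 mm, inner floor 6 mm above the bench. The key starts in its middle.
- carrier: Loose grey carrier, 0.28 kg, 108 mm tall, on the dock (underside 12 mm above the bench), axes as the dock's; origin: centre of underside. Tray 46 (x) x 170 (y) x 22 mm, a pocket at each end, 5 mm tongue to x = -46 mm, two posts with a handle bar: 14 mm along x, 64 along y, z = 84 to 108 mm. Grip the bar's middle across x (balance point).
- bottle_a: Loose dropper bottle, 33 mm across, 108 mm tall, about 75 g, standing in the carrier's pocket at y = +58 mm (floor 4 mm above the carrier's underside); origin: centre of its underside.
- bottle_b: Same kind of bottle in the pocket at y = -58 mm.
- tape_roll: Bystander: roll of tape lying flat, 82 mm across, 19 mm high, near the middle front of the bench; origin: underside.
- timer: Bystander: white timer, 37 x 66 x 63 mm, in the middle, by the front of the big centrifuge (fixed, about 330 mm across, 250 mm tall, at the back of the middle: pass in front of it); origin: underside.
Mind the look-alikes: they are no part of the job. Leave any green or yellow look-alike of the key alone.

How it is judged:
On the way, in this order (a step that is already met when the one before it is completed fails the run):
1. the clamp screw is turned until its tab is off the carrier (value of joint clamp above 1.2 rad), for 0.2 s.
2. the key stands in its stand again, let go (horizontal distance between key and stand below 0.015 m and z of key in the frame of stand below 0.012 m and angle between key's own z axis and vertical below 0.12 rad and contact force between the fingers and key below 0.1 N and value of joint clamp above 1.2 rad), for 0.2 s.
3. the carrier with both bottles is held still and level, at least 8 cm clear of the dock, for 1.5 s (z of carrier in the frame of dock above 0.092 m and angle between carrier's own z axis and vertical below 0.1 rad and contact force between the fingers and carrier above 1 N and contact force between carrier and dock below 0.1 N and linear speed of carrier below 0.02 m/s and angular speed of carrier below 0.15 rad/s and z of bottle_a in the frame of carrier between -0.005 and 0.02 m and y of bottle_a in the frame of carrier between 0.032 and 0.085 m and angle between each of bottle_a, bottle_b's own z axis and vertical below 0.2 rad and z of bottle_b in the frame of carrier between -0.005 and 0.02 m and y of bottle_b in the frame of carrier between -0.085 and -0.032 m), for 1.5 s.
At the end, for the whole second after the job is handed in: The fingers hold the carrier 80 mm or more above its seat, tilt under 0.10 rad, still (20 mm/s, 0.15 rad/s), off the dock; each bottle upright (0.2 rad) in its pocket; key upright (0.12 rad) on its stand's floor within 15 mm of its centre; clamp over 1.2 rad (all of step 3 and horizontal distance between key and stand below 0.015 m and z of key in the frame of stand below 0.012 m and angle between key's own z axis and vertical below 0.12 rad and value of joint clamp above 1.2 rad); the arm keeps its last pose, push and grip.
It fails at once if the fingers touch the dock or its clamp (contact force between the fingers and dock above 1 N).
It fails at once if the carrier is tipped (angle between carrier's own z axis and vertical above 0.25 rad).
It fails at once if the carrier is pulled up while clamped (value of joint clamp below 1 rad and z of carrier in the frame of dock above 0.022 m).
It fails at once if the tape roll or timer is disturbed (distance of any of tape_roll, timer from where it was at the start of the episode above 0.03 m).
It also fails if it takes over 72 s, if anything falls off the work surface, if the arm or the gripper's body presses on something with over 40 N, if the wrist force passes 120 N, or if a joint passes its speed limit or range.

## Robot

A 6-joint arm with a two-finger parallel gripper is mounted at the origin on a cart in front of the work surface, level with it; the furniture and walls round the work are solid. World frame = base frame: x ahead of the robot, y to its left, z up, the work surface at z = 0. Lengths are in m, angles in rad, forces in N, time in s.
With the tool pointing down it reaches from about 0.35 to 0.925 m from the base axis. Payload 6.4 kg.
Tool frame: the origin (TCP) lies between the finger pads; the fingertips stand robot.tcp_to_tips ahead of it and the grasp point (between the pads) lies 5 mm behind it (robot.tcp_to_tips is the distance from the TCP to the fingertips, in m); z points along the fingers, y is the line along which they close (so a half turn about z gives the same grasp; the last joint's range is limited). The gripper opens to 85 mm and grips with 20 to 120 N. Pads are 22 mm wide; open, the fingers measure 114 mm over their backs; the gripper's body (76 mm by 85 mm) begins 54 mm behind the grasp point. The pads swing forward as they close: fully open they stand 13 mm farther back than shut.
Start: joints at [1.075, 0.245, 1.558, -0, 1.339, -0.174], TCP at [0.206, 0.617, 0.245] pointing down, gripper open.
Joint ranges: [-3.13, 3.13], [-1.02, 2.26], [0.13, 2.54], [-0.95, 4.09], [0.21, 2.88], [-2.74, 2.74]. Speed limits (rad/s): [2.57, 2.57, 3.14, 3.14, 3.14, 3.14].

## Interface

Orientations are given as a unit quaternion [w, x, y, z].
In Python, from plant import sense, cams, robot gives the robot as it stands.
- The arm moves only by the tool send_rows, never from a script. Its argument "increments" is a list of rows, each an object of numbers: "dx", "dy", "dz": the shift along the tool's x, y, z as a fraction of full scale; "yaw": the turn about the tool's z as a fraction of full scale; "jaw": the closure, from -1 (fully open) to 1 (shut). In form: [{"dx": .., "dy": .., "dz": .., "yaw": .., "jaw": ..}, ...]. A call has 1 to 20 rows; each row is the pose to reach, as a shift and turn from the pose commanded when the call began, along the tool's axes at that moment; what a row does not reach only later rows make up. Full scale, the value 1, is 300 mm for a shift and 0.5 rad for a turn. A row lasts 1/12 s, in which the tool goes at most 41.7 mm and 7.16 degrees, less where a joint would pass 70% of its speed; a pose out of reach is approached as far as the arm can. A call with a number of a shift or a turn outside -1 to 1 is refused whole. A call with a gripper value outside its range is refused whole. The fingers move at their own pace and stop on an object; "grip_force" is the grip in N (left out, the last holds). Time passes only in rows, so rows that repeat a pose let the fingers close. It gives the time, the measured TCP pose, the force, the opening and the grip force at its end, in the units of the state.
- sense(): the state, without advancing time (a new reading comes with each control period).
- cams.read_camera(name): name is "scene" or "top" or "wrist"; returns the picture (480x640x3 uint8, red, green, blue); there is no depth.
- cams.calibration(name): a dict with "vertical_fov" (degrees; the focal length in pixels is half the picture's height over the tangent of half this angle, whatever the lens; pixels are square), "cx", "cy" (the principal point, pixels), "camera_from_world" (4x4, takes a point from world to camera coordinates). Camera axes: x right, y down, z forward; pixel columns grow to the right and rows downward; lengths in m; the calibration is good to about 2 mm. A picture is of the moment at which its call begins: read the wrist's pose just before it. calibration takes no time and is no camera call; for the wrist camera it gives the pose at the moment of the call.
- robot.hand_in(): hands the job in; it is judged then, once.
The state is a dict: "clock": time; "joint_pos": joint angles; "joint_vel": joint speeds; "tau": joint torques, N m; "tool_pos": TCP position; "tcp_rot": TCP orientation; "force": force on the tool from outside, world axes, zero at the start; "torque": the same for the moment, N m; "finger_gap": finger opening in m; "gripper_force": force on a finger pad.
Only numpy, scipy, OpenCV 4.12 (cv2) and the standard library are available. Lean on these libraries where they do the work, as an engineer would, in place of code of your own. Each camera call takes 0.05 s, during which the arm holds its last target. There are 200 camera calls.

## Working session

There is one attempt and no reset: what is moved stays moved. The work goes in short steps, Python scripts to look and compute and a tool call to move; the robot and the scene stay as the last step left them, time stands still between calls to the robot, and variables do not carry over. Pictures are saved under pics/ and viewed, at most 10 in all, crops included, and the job is handed in when it is done.

Besides the shell and the picture viewer there is one more tool, called after "Emit:" in YAML: its name, and indented under it one key for each argument. send_rows: Moves the arm, as the interface text tells. Its arguments: {"type":"object","properties":{"increments":{"type":"array"},"grip_force":{"type":"number"}},"required":["increments"]}

```bash
mkdir -p pics; cat > h.py <<'E'
import numpy as np, cv2, json
from plant import sense, cams, robot
def grab(n):
    c=cams.calibration(n); im=cams.read_camera(n); return im,c
def ray(c,u,v):
    f=240/np.tan(np.radians(c["vertical_fov"])/2); T=np.array(c["camera_from_world"])
    d=T[:3,:3].T@np.array([(u-c["cx"])/f,(v-c["cy"])/f,1]); return -T[:3,:3].T@T[:3,3],d
def onz(c,u,v,z):
    o,d=ray(c,u,v); return o+d*(z-o[2])/d[2]
def proj(c,p):
    f=240/np.tan(np.radians(c["vertical_fov"])/2); T=np.array(c["camera_from_world"])
    q=T[:3,:3]@np.array(p)+T[:3,3]; return f*q[0]/q[2]+c["cx"],f*q[1]/q[2]+c["cy"]
def save(im,n): cv2.imwrite("pics/"+n,im[...,::-1])
E
python3 - <<'E'
from h import *
s=sense();print(s["clock"],s["tool_pos"],s["tcp_rot"],robot.tcp_to_tips)
for n in("scene","top"):
    im,c=grab(n); save(im,n+"0.png"); print(n,ray(c,320,240),c["vertical_fov"],c["cx"],c["cy"])
E
```

```text
0.0 [0.20533129 0.61614621 0.24417222] [-3.23640836e-04  1.60224974e-01  9.87080036e-01 -9.25375415e-04] 0.014
scene (array([0.19101991, 0.55341519, 0.77615185]), array([ 0.33104057, -0.57349446, -0.7496651 ])) 57.45568794486049 327.085159639762 233.51009164746063
top (array([ 0.34597146, -0.00558811,  1.42174669]), array([ 0.10990968,  0.02190613, -0.99385133])) 47.94050681278371 327.4396161093036 245.67536762136032
```

View pics/top0.png

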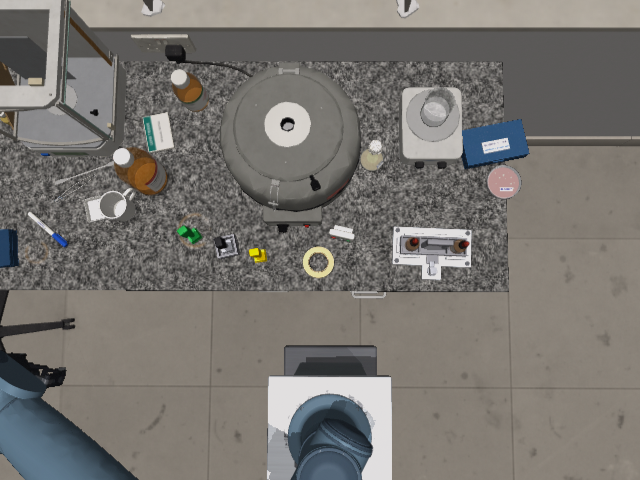

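View pics/scene0.png

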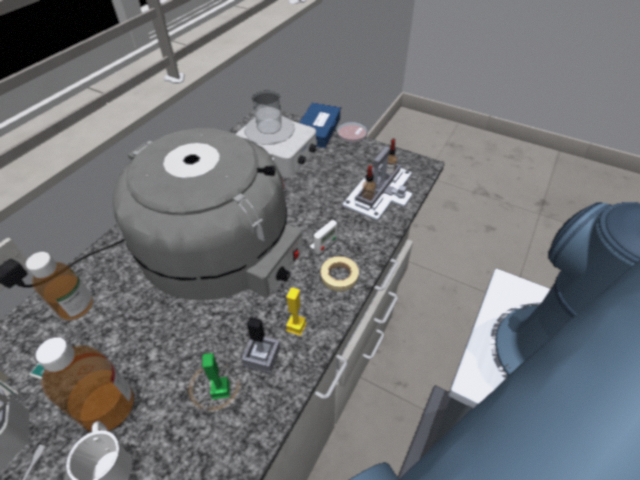

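Three key-like things in top view: green (188,234), black-handled in a grey box (226,244) and yellow (258,255). The black one in the grey open stand fits the description; the dock is at (432,247). I'll confirm it in an enlarged crop.

```bash
python3 - <<'E'
from h import *
im,c=grab("top")
a=cv2.resize(im[225:265,170:275],None,fx=7,fy=7,interpolation=cv2.INTER_CUBIC)
b=cv2.resize(im[222:282,385:480],None,fx=5,fy=5,interpolation=cv2.INTER_CUBIC)
W=max(a.shape[1],b.shape[1]);p=lambda x:cv2.copyMakeBorder(x,0,0,0,W-x.shape[1],cv2.BORDER_CONSTANT)
save(np.vstack([p(a),p(b)]),"crop1.png")
for n,u,v,z in[("stand",226.5,245,.03),("dock",432,247,.012),("screw",432,268,.03),("timer",342,232,.06),("tape",318,262,.02)]: print(n,onz(c,u,v,z))
E
```

```text
stand [0.48612339 0.26771439 0.03      ]
dock [ 0.48427719 -0.26810104  0.012     ]
screw [ 0.42814231 -0.26390745  0.03      ]
timer [ 0.51718192 -0.03138269  0.06      ]
tape [0.4433789  0.03021799 0.02      ]
```

View pics/crop1.png

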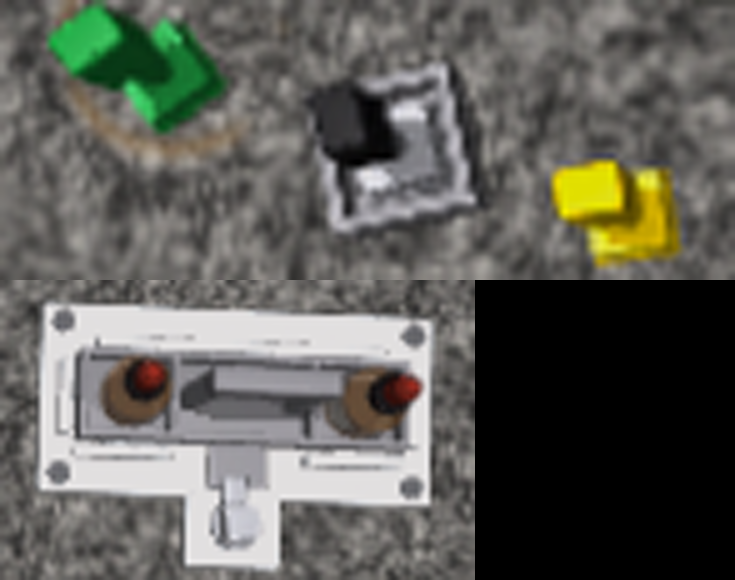

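The crop confirms the black handle in the grey open-topped box (crop 340,122, top px 218,242). The green and yellow ones have no stand. The clamp head shows at crop (232,525), with its tab pointing to the carrier. Next I'll find the wrist camera's offset so I can look from close by.

```bash
cat >> h.py <<'E'
from scipy.spatial.transform import Rotation as R
def tool():
    s=sense(); q=s["tcp_rot"]; return np.array(s["tool_pos"]),R.from_quat([q[1],q[2],q[3],q[0]])
def rel(target,ydir=None):
    "shift in tool axes (fractions) and yaw (fraction) to put the tool's y axis along angle ydir"
    p,r=tool(); d=r.inv().apply(np.array(target)-p)/.3; y=r.as_matrix()[:,1]
    a=np.arctan2(y[1],y[0]); out=[d.round(4)]
    if ydir is not None:
        e=(ydir-a+np.pi/2)%np.pi-np.pi/2; out.append(("yaw",round(-e/.5,4)))
    return out,"y ang",round(a,4)
E
python3 - <<'E'
from h import *
p,r=tool(); c=cams.calibration("wrist"); o,d=ray(c,c["cx"],c["cy"])
print(r.as_matrix().round(3), r.inv().apply(o-p), r.inv().apply(d),c["vertical_fov"],c["cx"],c["cy"])
im,c=grab("top")
# stand corners (outer, z=.03) from crop
P=[onz(c,170+u/7-.43,225+v/7-.43,.03)[:2] for u,v in[(445,65),(475,203),(340,228),(310,95)]]
print(np.array(P),np.mean(P,0))
print(rel([.42,.265,.30]))
E
```

```text
[[-0.949  0.316 -0.001]
 [ 0.316  0.949 -0.001]
 [ 0.    -0.001 -1.   ]] [ 0.08314951 -0.00046385 -0.12855914] [-0.32430961  0.00102513  0.94595044] 62.548418859299105 319.77132097721966 235.9640688258902
[[0.51530134 0.25107081]
 [0.46389282 0.23886256]
 [0.45445624 0.28868527]
 [0.50394134 0.30102827]] [0.48439794 0.26991173]
([array([-1.0489, -0.8851, -0.1839])], 'y ang', np.float64(1.249))
```

Emit:
send_rows:
  increments:
    - {"dx":-0.7,"dy":-0.45,"dz":0,"yaw":0,"jaw":-1}
    - {"dx":-0.7,"dy":-0.45,"dz":0,"yaw":0,"jaw":-1}
    - {"dx":-0.7,"dy":-0.45,"dz":0,"yaw":0,"jaw":-1}
    - {"dx":-0.7,"dy":-0.45,"dz":0,"yaw":0,"jaw":-1}
    - {"dx":-0.7,"dy":-0.45,"dz":0,"yaw":0,"jaw":-1}
    - {"dx":-0.7,"dy":-0.45,"dz":0,"yaw":0,"jaw":-1}
    - {"dx":-0.7,"dy":-0.45,"dz":0,"yaw":0,"jaw":-1}
    - {"dx":-0.7,"dy":-0.45,"dz":0,"yaw":0,"jaw":-1}

```text
clock: 0.87
tool_pos: [0.3633, 0.4207, 0.2452]
tcp_rot: [-0.0, 0.162, 0.987, 0.0]
force: [-0.7, 0.3, 0.1]
finger_gap: 0.0852
gripper_force: 0.0
```

```bash
python3 - <<'E'
from h import *
print(tool()[0],rel([.484,.27,.26],.22))
E
```

```text
[0.36333587 0.42068521 0.24523996] ([array([-0.5418, -0.3471, -0.0493]), ('yaw', np.float64(2.05))], 'y ang', np.float64(1.245))
```

Emit:
send_rows:
  increments:
    - {"dx":-0.54,"dy":-0.35,"dz":-0.05,"yaw":-0.5,"jaw":-1}
    - {"dx":-0.54,"dy":-0.35,"dz":-0.05,"yaw":-1,"jaw":-1}
    - {"dx":-0.54,"dy":-0.35,"dz":-0.05,"yaw":-1,"jaw":-1}
    - {"dx":-0.54,"dy":-0.35,"dz":-0.05,"yaw":-1,"jaw":-1}
    - {"dx":-0.54,"dy":-0.35,"dz":-0.05,"yaw":-1,"jaw":-1}
    - {"dx":-0.54,"dy":-0.35,"dz":-0.05,"yaw":-1,"jaw":-1}
    - {"dx":-0.54,"dy":-0.35,"dz":-0.05,"yaw":-1,"jaw":-1}
    - {"dx":-0.54,"dy":-0.35,"dz":-0.05,"yaw":-1,"jaw":-1}

```text
clock: 1.53
tool_pos: [0.4819, 0.2724, 0.26]
tcp_rot: [-0.0, -0.089, 0.996, 0.0]
force: [0.3, 0.1, -0.2]
finger_gap: 0.0858
gripper_force: 0.0
```

```bash
python3 - <<'E'
from h import *
im,c=grab("wrist"); save(im,"w1.png"); np.save("w1.npy",[im]); import pickle; pickle.dump(c,open("w1.pkl","wb"))
print(tool()[0],rel([.484,.27,.26],1.79),sense()["joint_pos"])
print(proj(c,[.484,.27,.126]),proj(c,[.484,.27,.03]))
E
```

```text
[0.48157587 0.27270177 0.25991966] ([array([-0.0063, -0.0103, -0.0003]), ('yaw', np.float64(-0.0785))], 'y ang', np.float64(1.7507)) [ 3.10155150e-01  7.00971687e-03  1.79200483e+00  4.70527883e-04
  1.34336348e+00 -1.44067696e+00]
(np.float64(316.3753230837644), np.float64(229.27874912564764)) (np.float64(317.0908403881283), np.float64(197.4330521123911))
```

View pics/w1.png

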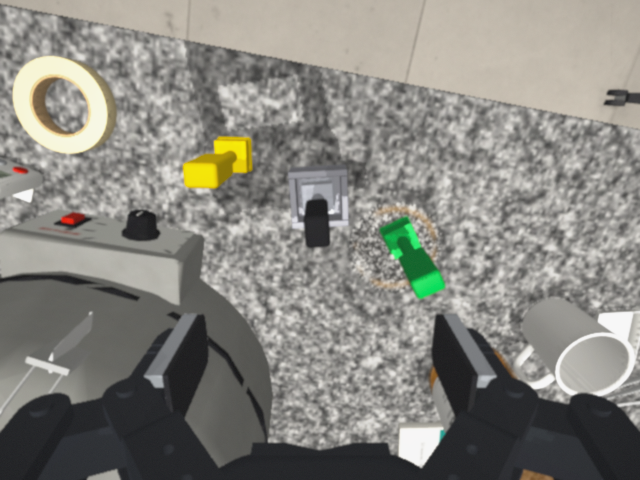

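Wrist view: the key's handle is at (317,225), black, with the narrow side across the image. The stand rim spans about (288–349, 168–228). The yellow key is at (201,174) and the green at (428,287).

```bash
python3 - <<'E'
from h import *
import pickle
im=np.load("w1.npy")[0]; c=pickle.load(open("w1.pkl","rb"))
g=im.max(2); m=np.zeros_like(g); m[180:260,290:345]=(g[180:260,290:345]<45)*255
cs,_=cv2.findContours(m,cv2.RETR_EXTERNAL,cv2.CHAIN_APPROX_NONE); k=max(cs,key=cv2.contourArea)
print("handle",cv2.boundingRect(k)); 
for v in range(196,250,4):
    x=np.flatnonzero(m[v]); print(v,x.min() if len(x) else 0,x.max() if len(x) else 0,end="; ")
print()
print("yellow",onz(c,201,174,.12),"green",onz(c,428,287,.12))
z=cv2.resize(im[155:260,270:370],None,fx=5.5,fy=5.5,interpolation=cv2.INTER_CUBIC); z=cv2.convertScaleAbs(z,alpha=1.5,beta=20); save(z,"z1.png")
E
```

```text
handle (305, 200, 24, 46)
196 0 0; 200 316 323; 204 308 325; 208 307 326; 212 306 326; 216 305 327; 220 305 327; 224 306 327; 228 306 327; 232 306 327; 236 307 328; 240 307 328; 244 308 327; 248 0 0; 
yellow [0.46098552 0.18594006 0.12      ] green [0.51583044 0.36093884 0.12      ]
```

View pics/z1.png

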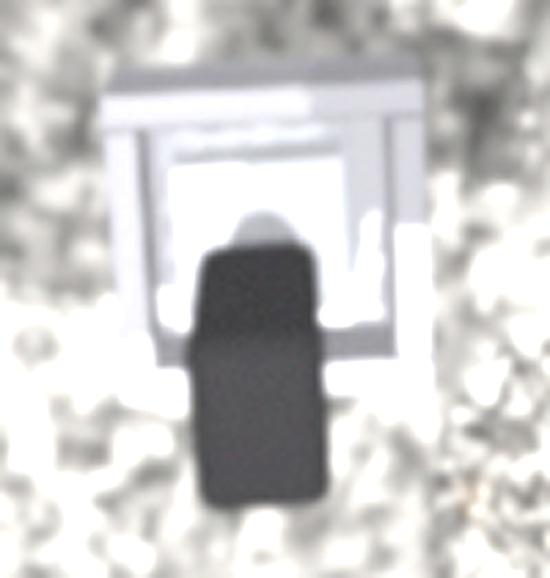

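```bash
python3 - <<'E'
from h import *
import pickle
c=pickle.load(open("w1.pkl","rb"))
q=lambda u,v,z:onz(c,270+(u+.5)/5.5-.5,155+(v+.5)/5.5-.5,z)[:2]
for nm,pts,z in[("key",[(192,338),(325,335),(327,500),(202,505)],.126),("stand",[(101,96),(422,83),(435,392),(120,400)],.03),("floor socket",[(168,165),(345,155)],.035)]:
    P=np.array([q(*p,z) for p in pts]); print(nm,P.round(4).tolist(),P.mean(0).round(4))
    for i in range(len(P)):
        d=P[(i+1)%len(P)]-P[i]; print("   len %.1f ang %.2f"%(1e3*np.hypot(*d),np.arctan2(d[1],d[0])%(np.pi/2)))
E
```

```text
key [[0.476, 0.2602], [0.4726, 0.2766], [0.4943, 0.281], [0.4978, 0.2652]] [0.4852 0.2708]
   len 16.7 ang 0.20
   len 22.1 ang 0.20
   len 16.1 ang 0.22
   len 22.4 ang 0.23
stand [[0.4655, 0.2398], [0.4539, 0.2915], [0.5059, 0.3045], [0.517, 0.2511]] [0.4856 0.2717]
   len 53.0 ang 0.22
   len 53.5 ang 0.24
   len 54.5 ang 0.21
   len 52.7 ang 0.22
floor socket [[0.4739, 0.2526], [0.467, 0.281]] [0.4704 0.2668]
   len 29.2 ang 0.24
   len 29.2 ang 0.24
```

```bash
python3 - <<'E'
from h import *
print(rel([.4853,.2711,.101],1.79))
E
```

```text
([array([-0.0117, -0.0077,  0.5297]), ('yaw', np.float64(-0.0785))], 'y ang', np.float64(1.7507))
```

Emit:
send_rows:
  increments:
    - {"dx":-0.012,"dy":-0.008,"dz":0.1,"yaw":-0.08,"jaw":-1}
    - {"dx":-0.012,"dy":-0.008,"dz":0.2,"yaw":-0.08,"jaw":-1}
    - {"dx":-0.012,"dy":-0.008,"dz":0.25,"yaw":-0.08,"jaw":-1}
    - {"dx":-0.012,"dy":-0.008,"dz":0.25,"yaw":-0.08,"jaw":-1}
    - {"dx":-0.012,"dy":-0.008,"dz":0.25,"yaw":-0.08,"jaw":-1}

```text
clock: 2.0
tool_pos: [0.4852, 0.2708, 0.1846]
tcp_rot: [-0.001, -0.11, 0.994, -0.0]
force: [0.4, 0.3, 1.2]
finger_gap: 0.0851
gripper_force: 0.0
```

```bash
python3 - <<'E'
from h import *
print(tool()[0],rel([.4853,.2711,.101],1.79))
E
```

```text
[0.485224   0.27078959 0.18462232] ([array([-0.001 ,  0.001 ,  0.2787]), ('yaw', np.float64(0.0025))], 'y ang', np.float64(1.7913))
```

Emit:
send_rows:
  increments:
    - {"dx":0,"dy":0.001,"dz":0.09,"yaw":0,"jaw":-1}
    - {"dx":0,"dy":0.001,"dz":0.18,"yaw":0,"jaw":-1}
    - {"dx":0,"dy":0.001,"dz":0.25,"yaw":0,"jaw":-1}
    - {"dx":0,"dy":0.001,"dz":0.279,"yaw":0,"jaw":-1}
    - {"dx":0,"dy":0.001,"dz":0.279,"yaw":0,"jaw":1}
    - {"dx":0,"dy":0.001,"dz":0.279,"yaw":0,"jaw":1}
    - {"dx":0,"dy":0.001,"dz":0.279,"yaw":0,"jaw":1}
    - {"dx":0,"dy":0.001,"dz":0.279,"yaw":0,"jaw":1}
    - {"dx":0,"dy":0.001,"dz":0.279,"yaw":0,"jaw":1}
    - {"dx":0,"dy":0.001,"dz":0.279,"yaw":0,"jaw":1}
    - {"dx":0,"dy":0.001,"dz":0.279,"yaw":0,"jaw":1}
    - {"dx":0,"dy":0.001,"dz":0.279,"yaw":0,"jaw":1}
    - {"dx":0,"dy":0.001,"dz":0.279,"yaw":0,"jaw":1}
    - {"dx":0,"dy":0.001,"dz":0.279,"yaw":0,"jaw":1}
  grip_force: 60

```text
clock: 3.17
tool_pos: [0.4873, 0.27, 0.1028]
tcp_rot: [0.001, -0.109, 0.994, 0.0]
force: [-0.5, -0.5, 5.5]
finger_gap: 0.0171
gripper_force: 60.2
```

Emit:
send_rows:
  increments:
    - {"dx":0,"dy":0,"dz":-0.05,"yaw":0,"jaw":1}
    - {"dx":0,"dy":0,"dz":-0.12,"yaw":0,"jaw":1}
    - {"dx":0,"dy":0,"dz":-0.22,"yaw":0,"jaw":1}
    - {"dx":0,"dy":0,"dz":-0.33,"yaw":0,"jaw":1}
    - {"dx":0,"dy":0,"dz":-0.45,"yaw":0,"jaw":1}
    - {"dx":0,"dy":0,"dz":-0.5,"yaw":0,"jaw":1}
    - {"dx":0,"dy":0,"dz":-0.5,"yaw":0,"jaw":1}
    - {"dx":0,"dy":0,"dz":-0.5,"yaw":0,"jaw":1}

```text
clock: 3.83
tool_pos: [0.4864, 0.2699, 0.2515]
tcp_rot: [0.0, -0.109, 0.994, 0.0]
force: [-0.8, 0.4, -2.7]
finger_gap: 0.0174
gripper_force: 59.5
```

```bash
python3 - <<'E'
from h import *
print(tool(),rel([.40,.03,.25]))
E
```

```text
(array([0.48643083, 0.26987493, 0.25147138]), Rotation.from_matrix(array([[-9.76312451e-01, -2.16364722e-01,  5.51639959e-04],
                            [-2.16364575e-01,  9.76312589e-01,  3.13791465e-04],
                            [-6.06466440e-04,  1.87003169e-04, -9.99999799e-01]]))) ([array([ 0.4543, -0.7183,  0.0045])], 'y ang', np.float64(1.7889))
```

Emit:
send_rows:
  increments:
    - {"dx":0.12,"dy":-0.07,"dz":0,"yaw":0.1,"jaw":1}
    - {"dx":0.2,"dy":-0.17,"dz":0,"yaw":0.3,"jaw":1}
    - {"dx":0.3,"dy":-0.27,"dz":0,"yaw":0.5,"jaw":1}
    - {"dx":0.36,"dy":-0.38,"dz":0,"yaw":0.7,"jaw":1}
    - {"dx":0.4,"dy":-0.5,"dz":0,"yaw":0.9,"jaw":1}
    - {"dx":0.43,"dy":-0.6,"dz":0,"yaw":1,"jaw":1}
    - {"dx":0.454,"dy":-0.72,"dz":0,"yaw":1,"jaw":1}
    - {"dx":0.454,"dy":-0.72,"dz":0,"yaw":1,"jaw":1}

```text
clock: 4.5
tool_pos: [0.399, 0.025, 0.2489]
tcp_rot: [-0.002, 0.144, 0.99, -0.001]
force: [0.5, 0.4, -1.1]
finger_gap: 0.0173
gripper_force: 59.7
```

```bash
python3 - <<'E'
from h import *
print(tool()[0],rel([.42,-.20,.25]))
E
```

```text
[0.39897171 0.02497053 0.2488504 ] ([array([-0.2812, -0.6987, -0.0032])], 'y ang', np.float64(1.2813))
```

Emit:
send_rows:
  increments:
    - {"dx":-0.03,"dy":-0.09,"dz":0,"yaw":0.2,"jaw":1}
    - {"dx":-0.07,"dy":-0.2,"dz":0,"yaw":0.4,"jaw":1}
    - {"dx":-0.11,"dy":-0.32,"dz":0,"yaw":0.6,"jaw":1}
    - {"dx":-0.15,"dy":-0.44,"dz":0,"yaw":0.8,"jaw":1}
    - {"dx":-0.19,"dy":-0.55,"dz":0,"yaw":1,"jaw":1}
    - {"dx":-0.21,"dy":-0.63,"dz":0,"yaw":1,"jaw":1}
    - {"dx":-0.21,"dy":-0.63,"dz":0,"yaw":1,"jaw":1}
    - {"dx":-0.21,"dy":-0.63,"dz":0,"yaw":1,"jaw":1}

```text
clock: 5.17
tool_pos: [0.4071, -0.1696, 0.2489]
tcp_rot: [-0.003, 0.382, 0.924, 0.001]
force: [-1.3, 0.7, -1.1]
finger_gap: 0.0176
gripper_force: 59.8
```

Emit:
send_rows:
  increments:
    - {"dx":0,"dy":0,"dz":0,"yaw":0.25,"jaw":1}
    - {"dx":0,"dy":0,"dz":0,"yaw":0.5,"jaw":1}
    - {"dx":0,"dy":0,"dz":0,"yaw":0.75,"jaw":1}
    - {"dx":0,"dy":0,"dz":0,"yaw":1,"jaw":1}
    - {"dx":0,"dy":0,"dz":0,"yaw":1,"jaw":1}
    - {"dx":0,"dy":0,"dz":0,"yaw":1,"jaw":1}
    - {"dx":0,"dy":0,"dz":0,"yaw":1,"jaw":1}

```text
clock: 5.75
tool_pos: [0.408, -0.1686, 0.2508]
tcp_rot: [-0.001, 0.596, 0.803, 0.0]
force: [-0.3, 1.0, -1.2]
finger_gap: 0.0175
gripper_force: 59.9
```

```bash
python3 - <<'E'
from h import *
import pickle
print(tool()[0],rel([.40,-.20,.25],-.04))
im,c=grab("wrist"); save(im,"w2.png"); np.save("w2.npy",[im]); pickle.dump(c,open("w2.pkl","wb"))
print(proj(c,[.425,-.264,.039]))
E
```

```text
[ 0.40800931 -0.16860702  0.25076995] ([array([-0.0925, -0.0558,  0.0025]), ('yaw', np.float64(0.6656))], 'y ang', np.float64(0.2928))
(np.float64(307.7507159923944), np.float64(297.96028451632054))
```

View pics/w2.png

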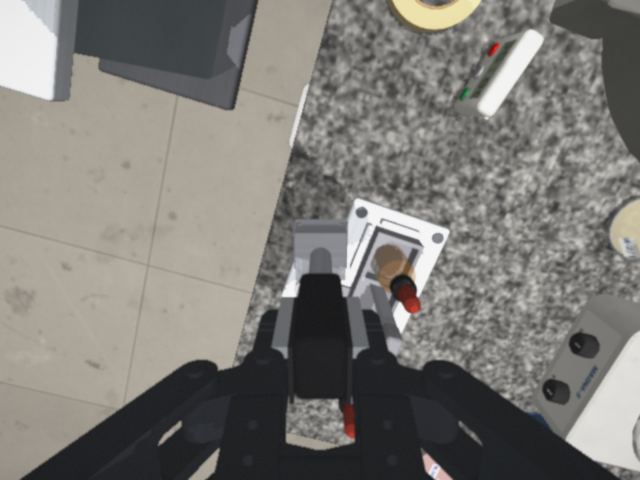

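The held key hides the screw in this view: the held socket is at (320,240) and only the dock corner at (360,210) is visible. I'll move past the screw so that the camera looks down on it.

```bash
python3 - <<'E'
from h import *
print(rel([.42,-.35,.25],-.04))
E
```

```text
([array([-0.5897, -0.1358,  0.0029]), ('yaw', np.float64(0.664))], 'y ang', np.float64(0.292))
```

Emit:
send_rows:
  increments:
    - {"dx":-0.1,"dy":-0.02,"dz":0,"yaw":0.15,"jaw":1}
    - {"dx":-0.2,"dy":-0.05,"dz":0,"yaw":0.3,"jaw":1}
    - {"dx":-0.32,"dy":-0.08,"dz":0,"yaw":0.45,"jaw":1}
    - {"dx":-0.44,"dy":-0.1,"dz":0,"yaw":0.6,"jaw":1}
    - {"dx":-0.54,"dy":-0.13,"dz":0,"yaw":0.664,"jaw":1}
    - {"dx":-0.59,"dy":-0.136,"dz":0,"yaw":0.664,"jaw":1}
    - {"dx":-0.59,"dy":-0.136,"dz":0,"yaw":0.664,"jaw":1}
    - {"dx":-0.59,"dy":-0.136,"dz":0,"yaw":0.664,"jaw":1}
    - {"dx":-0.59,"dy":-0.136,"dz":0,"yaw":0.664,"jaw":1}

```text
clock: 6.55
tool_pos: [0.4195, -0.3498, 0.2512]
tcp_rot: [-0.001, 0.722, 0.692, 0.0]
force: [-0.2, -0.2, -1.7]
finger_gap: 0.0177
gripper_force: 59.9
```

```bash
python3 - <<'E'
from h import *
import pickle
print(tool()[0],rel([.42,-.35,.25],-.04))
im,c=grab("wrist"); np.save("w3.npy",[im]); pickle.dump(c,open("w3.pkl","wb"))
u,v=proj(c,[.425,-.264,.039]);print(u,v)
# crop 180x130 px around, plus full at half
z=cv2.resize(im[60:460,120:520],(600,600),interpolation=cv2.INTER_CUBIC); save(z,"w3.png")
E
```

```text
[ 0.41951742 -0.34982562  0.25118083] ([array([-0.0005,  0.0016,  0.0039]), ('yaw', np.float64(-0.0034))], 'y ang', np.float64(-0.0417))
321.78405727121714 97.25220297676614
```

View pics/w3.png

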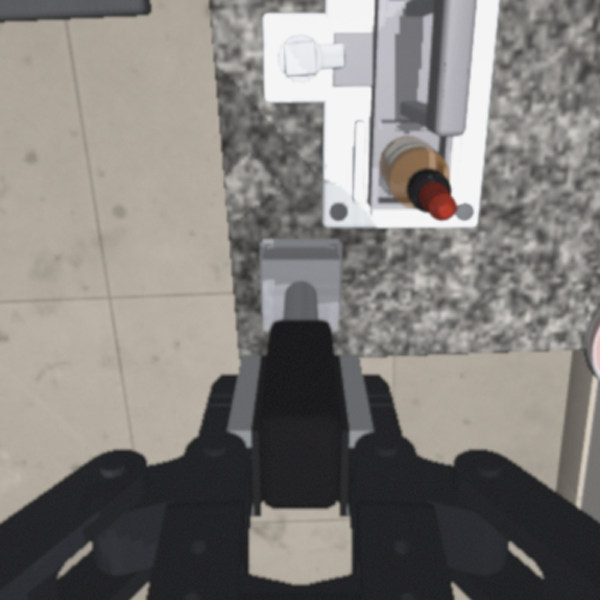

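The screw head shows at crop (300,60), i.e. image (320,100), with the tab toward the carrier. The key hangs straight at image x≈321. One zoom of the head follows, plus the nose edge by mask.

```bash
python3 - <<'E'
from h import *
import pickle
im=np.load("w3.npy")[0]; c=pickle.load(open("w3.pkl","rb"))
g=cv2.cvtColor(im,cv2.COLOR_RGB2GRAY)
z=g[62:136,285:385].astype(float); z=np.clip((z-120)*2,0,255)**1.0
z=np.clip((g[62:136,285:385].astype(float)-170)*3,0,255).astype(np.uint8)
save(cv2.cvtColor(cv2.resize(z,None,fx=7,fy=7,interpolation=cv2.INTER_CUBIC),cv2.COLOR_GRAY2RGB),"z3.png")
# left edge of dock nose / lower edges, first white pixel by row/col
P=[]
for v in range(74,122,4):
    u=next(u for u in range(270,340) if g[v,u:u+4].min()>205); P.append((u,v))
print("nose left",P)
Q=[]
for u in range(350,430,8):
    v=next((v for v in range(235,180,-1) if g[v-3:v+1,u].min()>195),None); Q.append((u,v))
print("dock -y edge",Q)
E
```

```text
nose left [(296, 74), (296, 78), (296, 82), (296, 86), (296, 90), (296, 94), (296, 98), (296, 102), (296, 106), (296, 110), (296, 114), (296, 118)]
dock -y edge [(350, 210), (358, 210), (366, 210), (374, 211), (382, 211), (390, 211), (398, 211), (406, 211), (414, 211), (422, 211)]
```

View pics/z3.png

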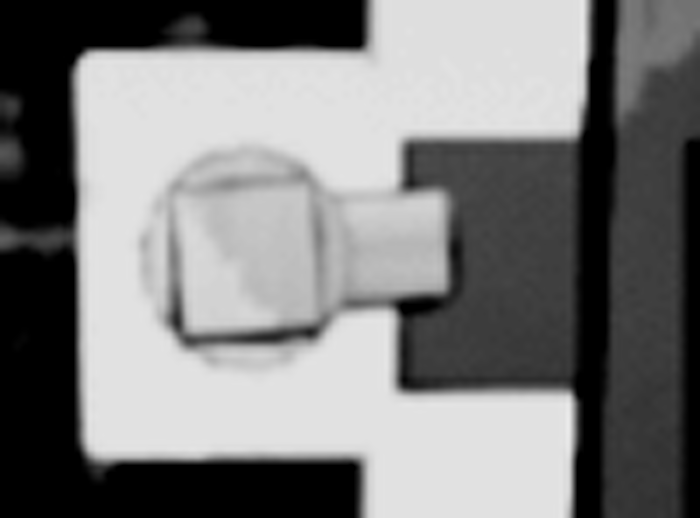

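```bash
cat > m.py <<'E'
from h import *
import pickle
c=pickle.load(open("w3.pkl","rb"))
q=lambda u,v,z:onz(c,285+(u+.5)/7-.5,62+(v+.5)/7-.5,z)[:2]
def edges(nm,pts,z):
    P=np.array([q(*p,z) for p in pts]); print(nm,P.round(4).tolist(),P.mean(0).round(4))
    for i in range(len(P)):
        d=P[(i+1)%len(P)]-P[i]; print("   len %.1f ang %.3f"%(1e3*np.hypot(*d),(np.arctan2(d[1],d[0])+.78)%(np.pi/2)-.78))
edges("head",[(172,190),(308,181),(322,325),(186,335)],.039)
edges("nose",[(75,52),(368,46),(362,460),(84,460)],.012)
edges("tongue",[(403,143),(578,142),(574,388),(401,388)],.017)
edges("tab",[(340,192),(448,190),(452,297),(345,305)],.023)
full=lambda u,v,z:onz(c,u,v,z)[:2]
A,B=full(350,210.5,.012),full(422,211.5,.012); print("dock -y edge ang",np.arctan2(*(B-A)[::-1]),A)
o,d=ray(c,0,0);print("cam",o)
E
python3 m.py
```

```text
head [[0.415, -0.2571], [0.4308, -0.2567], [0.4319, -0.2726], [0.4159, -0.2731]] [ 0.4234 -0.2649]
   len 15.7 ang 0.021
   len 15.9 ang 0.070
   len 16.0 ang 0.029
   len 16.0 ang 0.053
nose [[0.4033, -0.2399], [0.4392, -0.2407], [0.4372, -0.2898], [0.4015, -0.2883]] [ 0.4203 -0.2647]
   len 36.0 ang -0.022
   len 49.1 ang -0.042
   len 35.7 ang -0.041
   len 48.4 ang -0.037
tongue [[0.443, -0.2522], [0.4644, -0.253], [0.4638, -0.2818], [0.4421, -0.2809]] [ 0.4533 -0.267 ]
   len 21.4 ang -0.035
   len 28.8 ang -0.019
   len 21.7 ang -0.041
   len 28.7 ang -0.031
tab [[0.4349, -0.2577], [0.448, -0.258], [0.4483, -0.2703], [0.4352, -0.2707]] [ 0.4416 -0.2641]
   len 13.1 ang -0.023
   len 12.3 ang 0.023
   len 13.1 ang 0.030
   len 13.0 ang 0.018
dock -y edge ang -0.05473840878658214 [ 0.44825507 -0.36762985]
cam [ 0.42344987 -0.26694403  0.37983012]
```

```bash
python3 - <<'E'
from h import *
import pickle
im=np.load("w3.npy")[0]; c=pickle.load(open("w3.pkl","rb"))
p,r=tool(); print(p, sense()["joint_pos"].round(3) if hasattr(sense()["joint_pos"],"round") else sense()["joint_pos"])
for u,v in[(294.5,220),(347,220)]:
    for z in(.154,.162): print((r.inv().apply(onz(c,u,v,z)-p)*1e3).round(1))
g=cv2.cvtColor(im,cv2.COLOR_RGB2GRAY)
for v in (215,218,219,220,221,222,224,230,240): print(v,g[v,288:354:2].tolist())
E
```

```text
[ 0.41959908 -0.34962518  0.25135651] [-0.902 -0.003  1.818  0.     1.327 -0.861]
[ 15.7 -14.7  97.4]
[ 18.1 -14.1  89.4]
[15.7 16.6 97.4]
[18.1 16.  89.4]
215 [92, 99, 92, 102, 113, 103, 85, 78, 87, 103, 110, 110, 105, 95, 101, 111, 111, 103, 102, 98, 90, 110, 109, 103, 108, 115, 97, 74, 62, 66, 75, 78, 80]
218 [91, 103, 98, 97, 110, 107, 98, 95, 100, 101, 102, 105, 108, 107, 100, 100, 115, 113, 112, 109, 102, 109, 110, 107, 107, 103, 90, 81, 83, 82, 83, 81, 74]
219 [90, 102, 95, 101, 138, 140, 137, 121, 115, 114, 115, 115, 117, 118, 113, 113, 119, 119, 120, 118, 115, 118, 118, 118, 115, 115, 110, 106, 106, 93, 83, 80, 70]
220 [86, 92, 91, 108, 160, 163, 162, 140, 125, 125, 124, 124, 125, 125, 123, 124, 125, 125, 126, 124, 124, 126, 125, 124, 125, 125, 123, 122, 122, 100, 81, 74, 69]
221 [80, 83, 88, 120, 161, 163, 164, 143, 127, 126, 127, 127, 128, 128, 127, 128, 127, 128, 127, 127, 128, 128, 127, 127, 128, 126, 125, 124, 125, 108, 80, 68, 66]
222 [76, 76, 87, 131, 148, 146, 150, 139, 127, 127, 127, 128, 127, 128, 126, 126, 127, 128, 128, 127, 128, 128, 128, 128, 128, 127, 120, 116, 118, 114, 86, 65, 72]
224 [67, 69, 75, 119, 123, 129, 136, 126, 117, 116, 116, 116, 117, 116, 116, 115, 116, 117, 117, 116, 116, 116, 116, 116, 116, 119, 118, 113, 110, 117, 91, 78, 90]
230 [105, 91, 83, 109, 98, 97, 98, 97, 99, 97, 98, 98, 97, 97, 97, 97, 98, 99, 96, 99, 97, 97, 97, 98, 96, 98, 97, 97, 98, 110, 84, 81, 122]
240 [87, 97, 108, 130, 141, 141, 142, 141, 142, 142, 142, 143, 142, 141, 141, 141, 142, 142, 142, 141, 141, 141, 142, 142, 142, 141, 142, 142, 141, 129, 106, 90, 83]
```

```bash
python3 - <<'E'
from h import *
print(rel([.4228,-.2649,.16],.035))
E
```

```text
([array([ 0.2824, -0.0009,  0.3047]), ('yaw', np.float64(-0.1527))], 'y ang', np.float64(-0.0414))
```

Emit:
send_rows:
  increments:
    - {"dx":0.08,"dy":-0.001,"dz":0,"yaw":-0.05,"jaw":1}
    - {"dx":0.18,"dy":-0.001,"dz":0,"yaw":-0.1,"jaw":1}
    - {"dx":0.26,"dy":-0.001,"dz":0,"yaw":-0.15,"jaw":1}
    - {"dx":0.282,"dy":-0.001,"dz":0.05,"yaw":-0.153,"jaw":1}
    - {"dx":0.282,"dy":-0.001,"dz":0.14,"yaw":-0.153,"jaw":1}
    - {"dx":0.282,"dy":-0.001,"dz":0.22,"yaw":-0.153,"jaw":1}
    - {"dx":0.282,"dy":-0.001,"dz":0.3,"yaw":-0.153,"jaw":1}
    - {"dx":0.282,"dy":-0.001,"dz":0.3,"yaw":-0.153,"jaw":1}
    - {"dx":0.282,"dy":-0.001,"dz":0.3,"yaw":-0.153,"jaw":1}
    - {"dx":0.282,"dy":-0.001,"dz":0.3,"yaw":-0.153,"jaw":1}

```text
clock: 7.43
tool_pos: [0.4236, -0.2664, 0.1632]
tcp_rot: [0.001, 0.695, 0.719, -0.0]
force: [0.4, -0.3, -0.1]
finger_gap: 0.0173
gripper_force: 59.8
```

```bash
python3 - <<'E'
from h import *
print(tool()[0],rel([.4228,-.2649,.121],.035))
E
```

```text
[ 0.42360026 -0.26640561  0.16320824] ([array([ 0.0053, -0.0027,  0.1407]), ('yaw', np.float64(-0.0012))], 'y ang', np.float64(0.0344))
```

Emit:
send_rows:
  increments:
    - {"dx":0,"dy":0,"dz":0.02,"yaw":0,"jaw":1}
    - {"dx":0,"dy":0,"dz":0.02,"yaw":0,"jaw":1}
    - {"dx":0,"dy":0,"dz":0.02,"yaw":0,"jaw":1}

```text
clock: 7.68
tool_pos: [0.4231, -0.2665, 0.1563]
tcp_rot: [0.001, 0.695, 0.719, -0.0]
force: [0.6, 0.6, -1.3]
finger_gap: 0.0174
gripper_force: 59.9
```

```bash
python3 - <<'E'
from h import *
print(tool()[0],rel([.4228,-.2649,.121],.035))
im,c=grab("wrist"); print(tool()[0])
save(cv2.resize(im[60:360,170:470],(700,700),interpolation=cv2.INTER_CUBIC)[:600],"w4.png")
E
```

```text
[ 0.42314276 -0.26651231  0.15627055] ([array([ 0.0055, -0.001 ,  0.1176]), ('yaw', np.float64(-0.0028))], 'y ang', np.float64(0.0336))
[ 0.42314148 -0.26656452  0.15624902]
```

View pics/w4.png

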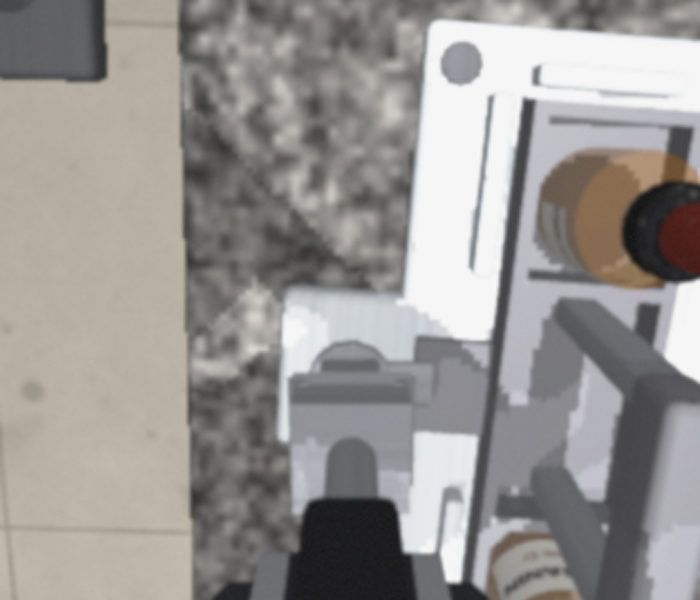

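The socket (crop x 290–413) is centred over the head (visible at x 322–380). I'll nudge 1.5 mm along tool x and lower.

Emit:
send_rows:
  increments:
    - {"dx":0.005,"dy":-0.001,"dz":0.03,"yaw":0,"jaw":1}
    - {"dx":0.005,"dy":-0.001,"dz":0.05,"yaw":0,"jaw":1}
    - {"dx":0.005,"dy":-0.001,"dz":0.065,"yaw":0,"jaw":1}
    - {"dx":0.005,"dy":-0.001,"dz":0.08,"yaw":0,"jaw":1}
    - {"dx":0.005,"dy":-0.001,"dz":0.09,"yaw":0,"jaw":1}
    - {"dx":0.005,"dy":-0.001,"dz":0.09,"yaw":0,"jaw":1}

```text
clock: 8.23
tool_pos: [0.4221, -0.2644, 0.1275]
tcp_rot: [-0.001, 0.695, 0.719, 0.0]
force: [-0.3, 0.4, -1.7]
finger_gap: 0.0176
gripper_force: 59.9
```

```bash
python3 - <<'E'
from h import *
print(tool()[0],rel([.4228,-.2649,.121],.035),sense()["force"],sense()["torque"])
E
```

```text
[ 0.42210363 -0.26440894  0.12753849] ([array([-0.0017,  0.0023,  0.0218]), ('yaw', np.float64(-0.0031))], 'y ang', np.float64(0.0334)) [-0.32495994  0.4159424  -1.71191595] [ 0.03859099 -0.01758662 -0.02285103]
```

Emit:
send_rows:
  increments:
    - {"dx":-0.001,"dy":0.001,"dz":0.01,"yaw":0,"jaw":1}
    - {"dx":-0.001,"dy":0.001,"dz":0.017,"yaw":0,"jaw":1}
    - {"dx":-0.001,"dy":0.001,"dz":0.02,"yaw":0,"jaw":1}
    - {"dx":-0.001,"dy":0.001,"dz":0.02,"yaw":0,"jaw":1}
    - {"dx":-0.001,"dy":0.001,"dz":0.02,"yaw":0,"jaw":1}

```text
clock: 8.65
tool_pos: [0.4229, -0.2652, 0.1227]
tcp_rot: [0.0, 0.695, 0.719, -0.0]
force: [-0.2, -0.7, -1.4]
finger_gap: 0.0175
gripper_force: 59.9
```

```bash
python3 - <<'E'
from h import *
print(tool()[0],sense()["joint_pos"],rel([.4228,-.2649,.121],1.68),sense()["force"],sense()["torque"])
E
```

```text
[ 0.4228958  -0.26515236  0.12266009] [-7.87571820e-01  4.35613304e-02  2.02562810e+00 -6.04279473e-06
  1.07225038e+00 -8.21056635e-01] ([array([ 0.0009, -0.0003,  0.0055]), ('yaw', np.float64(2.9902))], 'y ang', np.float64(0.0335)) [-0.23524169 -0.66049794 -1.40228484] [ 0.00905495 -0.03024969  0.02033622]
```

Emit:
send_rows:
  increments:
    - {"dx":0,"dy":0,"dz":0.002,"yaw":-0.15,"jaw":1}
    - {"dx":0,"dy":0,"dz":0.002,"yaw":-0.35,"jaw":1}
    - {"dx":0,"dy":0,"dz":0.002,"yaw":-0.55,"jaw":1}
    - {"dx":0,"dy":0,"dz":0.002,"yaw":-0.75,"jaw":1}
    - {"dx":0,"dy":0,"dz":0.002,"yaw":-0.9,"jaw":1}
    - {"dx":0,"dy":0,"dz":0.002,"yaw":-1,"jaw":1}
    - {"dx":0,"dy":0,"dz":0.002,"yaw":-1,"jaw":1}

```text
clock: 9.23
tool_pos: [0.4232, -0.2655, 0.1223]
tcp_rot: [0.001, 0.496, 0.869, -0.0]
force: [0.8, -1.7, -2.2]
finger_gap: 0.0174
gripper_force: 59.7
```

```bash
python3 - <<'E'
from h import *
print(tool()[0],rel([.4228,-.2649,.121],1.68),sense()["force"],sense()["torque"])
E
```

```text
[ 0.42321903 -0.26550087  0.12232105] ([array([ 0.0024, -0.0002,  0.0044]), ('yaw', np.float64(-2.2923))], 'y ang', np.float64(0.5339)) [ 0.83024136 -1.70535119 -2.24609889] [-0.17361464 -0.27708814 -0.06537785]
```

Emit:
send_rows:
  increments:
    - {"dx":0,"dy":0,"dz":0,"yaw":-0.2,"jaw":1}
    - {"dx":0,"dy":0,"dz":0,"yaw":-0.4,"jaw":1}
    - {"dx":0,"dy":0,"dz":0,"yaw":-0.6,"jaw":1}
    - {"dx":0,"dy":0,"dz":0,"yaw":-0.8,"jaw":1}
    - {"dx":0,"dy":0,"dz":0,"yaw":-1,"jaw":1}

```text
clock: 9.65
tool_pos: [0.4235, -0.2653, 0.1223]
tcp_rot: [0.001, 0.264, 0.964, -0.0]
force: [3.8, 0.5, -2.2]
finger_gap: 0.0172
gripper_force: 59.6
```

Emit:
send_rows:
  increments:
    - {"dx":0,"dy":0,"dz":0,"yaw":-0.2,"jaw":1}
    - {"dx":0,"dy":0,"dz":0,"yaw":-0.4,"jaw":1}
    - {"dx":0,"dy":0,"dz":0,"yaw":-0.6,"jaw":1}
    - {"dx":0,"dy":0,"dz":0,"yaw":-0.8,"jaw":1}
    - {"dx":0,"dy":0,"dz":0,"yaw":-1,"jaw":1}
    - {"dx":0,"dy":0,"dz":0,"yaw":-1,"jaw":1}

```text
clock: 10.15
tool_pos: [0.4236, -0.265, 0.1223]
tcp_rot: [0.001, 0.019, 1.0, 0.0]
force: [3.2, 0.4, -1.3]
finger_gap: 0.0176
gripper_force: 59.7
```

```bash
python3 - <<'E'
from h import *
print(tool()[0],rel([.4228,-.2649,.121],1.70),sense()["force"],sense()["torque"],sense()["joint_pos"][5])
E
```

```text
[ 0.42359653 -0.26502468  0.12231016] ([array([0.0027, 0.0003, 0.0044]), ('yaw', np.float64(-0.3335))], 'y ang', np.float64(1.5333)) [ 3.16446803  0.39095965 -1.33803557] [ 0.29071811 -0.7556086  -0.04432425] -2.321286654999992
```

Emit:
send_rows:
  increments:
    - {"dx":0,"dy":0,"dz":0,"yaw":-0.15,"jaw":1}
    - {"dx":0,"dy":0,"dz":0,"yaw":-0.3,"jaw":1}
    - {"dx":0,"dy":0,"dz":0,"yaw":-0.36,"jaw":1}
    - {"dx":0,"dy":0,"dz":0,"yaw":-0.36,"jaw":1}
    - {"dx":0,"dy":0,"dz":0,"yaw":-0.36,"jaw":1}
    - {"dx":0,"dy":0,"dz":0,"yaw":-0.36,"jaw":1}

```text
clock: 10.65
tool_pos: [0.4235, -0.265, 0.1223]
tcp_rot: [0.001, -0.07, 0.998, 0.0]
force: [4.4, 2.3, -1.8]
finger_gap: 0.0175
gripper_force: 59.8
```

Emit:
send_rows:
  increments:
    - {"dx":0,"dy":0,"dz":0,"yaw":0.2,"jaw":1}
    - {"dx":0,"dy":0,"dz":0,"yaw":0.36,"jaw":1}
    - {"dx":0,"dy":0,"dz":0,"yaw":0.36,"jaw":1}
    - {"dx":0,"dy":0,"dz":-0.04,"yaw":0.36,"jaw":1}
    - {"dx":0,"dy":0,"dz":-0.1,"yaw":0.36,"jaw":1}
    - {"dx":0,"dy":0,"dz":-0.18,"yaw":0.36,"jaw":1}
    - {"dx":0,"dy":0,"dz":-0.28,"yaw":0.36,"jaw":1}
    - {"dx":0,"dy":0,"dz":-0.38,"yaw":0.36,"jaw":1}
    - {"dx":0,"dy":0,"dz":-0.43,"yaw":0.36,"jaw":1}
    - {"dx":0,"dy":0,"dz":-0.43,"yaw":0.36,"jaw":1}
    - {"dx":0,"dy":0,"dz":-0.43,"yaw":0.36,"jaw":1}

```text
clock: 11.57
tool_pos: [0.4225, -0.2654, 0.2518]
tcp_rot: [-0.0, 0.018, 1.0, -0.001]
force: [-0.4, 0.1, -1.7]
finger_gap: 0.0174
gripper_force: 59.9
```

```bash
python3 - <<'E'
from h import *
print(tool()[0],rel([.50,-.265,.26],1.57),sense()["force"])
im,c=grab("top"); 
u,v=map(int,proj(c,[.424,-.265,.03])); print(u,v)
im2,c2=grab("wrist"); print(proj(c2,[.4234,-.2649,.03]),proj(c2,[.4234,-.24,.023]))
np.save("w5.npy",[im2]); import pickle; pickle.dump(c2,open("w5.pkl","wb"))
a=cv2.resize(im[v-30:v+20,u-45:u+45],(600,333),interpolation=cv2.INTER_CUBIC)
b=cv2.resize(im2[40:300,90:550],(460,260)); b=cv2.copyMakeBorder(b,0,0,0,140,cv2.BORDER_CONSTANT)
save(np.vstack([a,b]),"w5.png")
E
```

```text
[ 0.42251999 -0.26544042  0.25183325] ([array([-0.258 ,  0.0109, -0.0273]), ('yaw', np.float64(-0.0717))], 'y ang', np.float64(1.5341)) [-0.37860865  0.1131132  -1.73410552]
432 269
(np.float64(319.87529171394), np.float64(199.84912881876667)) (np.float64(346.8858568838106), np.float64(197.10428388418424))
```

View pics/w5.png

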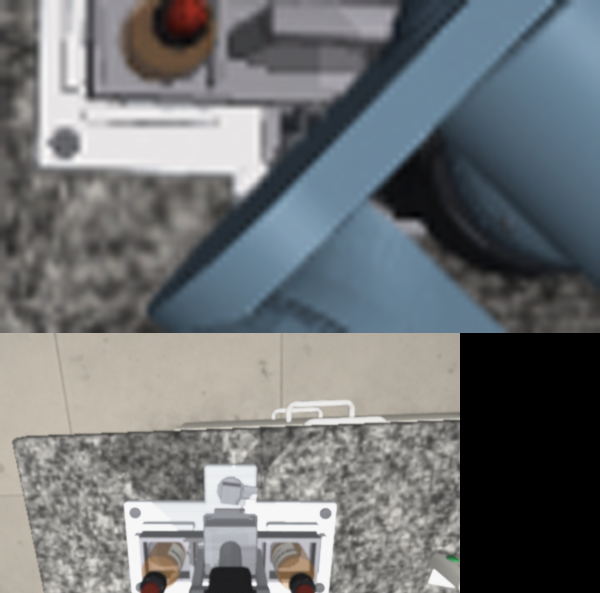

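The tab now points to +y, right of the head at image (321,197), tip about (347,201). I'll check its angle numerically.

```bash
python3 - <<'E'
from h import *
import pickle
im=np.load("w5.npy")[0]; c=pickle.load(open("w5.pkl","rb"))
g=cv2.cvtColor(im,cv2.COLOR_RGB2GRAY).astype(int)
for v in range(184,214): print(v,"".join(chr(48+min(9,x//26)) if 0 else "%4d"%x for x in g[v,326:352:1]))
E
```

```text
184  222 229 234 235 236 236 236 236 236 236 236 236 236 236 236 237 236 235 230 215 179 156 160 164 156 152
185  193 209 220 230 235 237 237 238 237 237 237 237 238 237 237 237 237 236 230 216 180 158 164 167 161 157
186  171 174 186 214 229 237 238 238 239 238 239 238 239 239 238 238 238 237 232 217 179 157 162 166 159 155
187  174 168 166 181 214 232 238 239 239 239 239 239 239 239 239 239 239 238 233 218 179 152 155 161 152 147
188  177 175 170 167 186 221 235 238 239 240 240 240 240 240 240 240 240 239 233 218 176 145 145 146 138 134
189  165 167 167 165 170 197 222 233 237 239 239 239 239 239 239 239 239 238 232 217 174 137 132 132 124 119
190  139 144 146 149 156 170 197 220 231 235 236 236 237 238 238 238 238 237 231 215 169 131 127 126 116 110
191  116 120 120 126 143 158 174 196 217 222 223 227 231 235 235 236 236 236 229 214 167 127 123 124 113 103
192  117 115 116 119 135 157 164 172 183 188 191 198 213 218 221 225 228 227 222 206 160 121 118 118 107  97
193  141 136 132 130 137 157 164 163 170 174 175 177 183 188 192 197 200 200 196 182 149 117 109 106  99  91
194  166 1
[... 1469 characters left out ...]
42 243 242 241 238 224 176 135 129 132 132 130
208  165 160 161 180 202 212 214 214 214 226 243 246 246 246 246 246 246 245 243 230 189 157 151 152 152 151
209  161 159 167 196 211 214 214 214 215 227 245 247 247 247 247 247 247 247 245 237 215 198 196 197 197 195
210  162 161 177 211 218 215 215 214 216 228 245 247 247 247 247 247 247 247 246 242 236 233 233 233 232 232
211  179 178 196 220 220 216 214 215 217 230 245 247 247 247 247 247 247 247 246 245 245 245 245 245 245 245
212  217 217 223 228 223 216 214 217 228 239 246 247 247 247 247 247 247 247 247 247 246 246 246 246 246 246
213  232 232 234 233 223 214 212 220 239 245 246 247 247 247 247 247 247 247 247 247 247 247 247 247 247 247
```

Tab edge slope ≈0.17, so clamp ≈1.44 rad, which is clear of the tongue. I'm taking the key back along the same path.

Emit:
send_rows:
  increments:
    - {"dx":0.04,"dy":0.07,"dz":0,"yaw":-0.1,"jaw":1}
    - {"dx":0.08,"dy":0.18,"dz":0,"yaw":-0.2,"jaw":1}
    - {"dx":0.1,"dy":0.3,"dz":0,"yaw":-0.3,"jaw":1}
    - {"dx":0.105,"dy":0.42,"dz":0,"yaw":-0.4,"jaw":1}
    - {"dx":0.105,"dy":0.54,"dz":0,"yaw":-0.51,"jaw":1}
    - {"dx":0.105,"dy":0.66,"dz":0,"yaw":-0.51,"jaw":1}
    - {"dx":0.105,"dy":0.77,"dz":0,"yaw":-0.51,"jaw":1}
    - {"dx":0.105,"dy":0.82,"dz":0,"yaw":-0.51,"jaw":1}
    - {"dx":0.105,"dy":0.82,"dz":0,"yaw":-0.51,"jaw":1}

```text
clock: 12.42
tool_pos: [0.3992, -0.0154, 0.2489]
tcp_rot: [-0.002, -0.111, 0.994, 0.001]
force: [0.1, -0.2, -1.3]
finger_gap: 0.0175
gripper_force: 59.9
```

```bash
python3 - <<'E'
from h import *
print(tool()[0],rel([.4862,.2700,.25],1.79))
E
```

```text
[ 0.39920437 -0.01538203  0.24892539] ([array([-0.4928,  0.8638, -0.0033]), ('yaw', np.float64(0.0068))], 'y ang', np.float64(1.7934))
```

Emit:
send_rows:
  increments:
    - {"dx":-0.02,"dy":0.09,"dz":0,"yaw":0,"jaw":1}
    - {"dx":-0.05,"dy":0.2,"dz":0,"yaw":0,"jaw":1}
    - {"dx":-0.1,"dy":0.31,"dz":0,"yaw":0,"jaw":1}
    - {"dx":-0.16,"dy":0.42,"dz":0,"yaw":0,"jaw":1}
    - {"dx":-0.23,"dy":0.53,"dz":0,"yaw":0,"jaw":1}
    - {"dx":-0.31,"dy":0.64,"dz":0,"yaw":0,"jaw":1}
    - {"dx":-0.4,"dy":0.74,"dz":0,"yaw":0,"jaw":1}
    - {"dx":-0.47,"dy":0.83,"dz":0,"yaw":0,"jaw":1}
    - {"dx":-0.493,"dy":0.864,"dz":0,"yaw":0,"jaw":1}
    - {"dx":-0.493,"dy":0.864,"dz":0,"yaw":0,"jaw":1}
    - {"dx":-0.493,"dy":0.864,"dz":0,"yaw":0,"jaw":1}
    - {"dx":-0.493,"dy":0.864,"dz":0,"yaw":0,"jaw":1}

```text
clock: 13.42
tool_pos: [0.4885, 0.2653, 0.25]
tcp_rot: [-0.001, -0.108, 0.994, -0.001]
force: [0.9, -0.8, -0.7]
finger_gap: 0.017
gripper_force: 59.9
```

```bash
python3 - <<'E'
from h import *
print(tool()[0],rel([.4862,.2700,.104],1.79))
E
```

```text
[0.48851941 0.2653383  0.25000988] ([array([0.0032, 0.0173, 0.4867]), ('yaw', np.float64(-0.0055))], 'y ang', np.float64(1.7873))
```

Emit:
send_rows:
  increments:
    - {"dx":0.003,"dy":0.017,"dz":0.05,"yaw":0,"jaw":1}
    - {"dx":0.003,"dy":0.017,"dz":0.13,"yaw":0,"jaw":1}
    - {"dx":0.003,"dy":0.017,"dz":0.22,"yaw":0,"jaw":1}
    - {"dx":0.003,"dy":0.017,"dz":0.3,"yaw":0,"jaw":1}
    - {"dx":0.003,"dy":0.017,"dz":0.35,"yaw":0,"jaw":1}
    - {"dx":0.003,"dy":0.017,"dz":0.35,"yaw":0,"jaw":1}
    - {"dx":0.003,"dy":0.017,"dz":0.35,"yaw":0,"jaw":1}
    - {"dx":0.003,"dy":0.017,"dz":0.35,"yaw":0,"jaw":1}

```text
clock: 14.08
tool_pos: [0.4879, 0.2712, 0.1476]
tcp_rot: [0.001, -0.108, 0.994, 0.0]
force: [0.4, -0.1, -0.6]
finger_gap: 0.0172
gripper_force: 60.0
```

```bash
python3 - <<'E'
from h import *
print(tool()[0],rel([.4862,.2700,.104],1.79))
E
```

```text
[0.4878522  0.27115438 0.14756957] ([array([ 0.0065, -0.0026,  0.1452]), ('yaw', np.float64(-0.0051))], 'y ang', np.float64(1.7874))
```

Emit:
send_rows:
  increments:
    - {"dx":0.004,"dy":-0.001,"dz":0.05,"yaw":0,"jaw":1}
    - {"dx":0.004,"dy":-0.001,"dz":0.1,"yaw":0,"jaw":1}
    - {"dx":0.004,"dy":-0.001,"dz":0.13,"yaw":0,"jaw":1}
    - {"dx":0.004,"dy":-0.001,"dz":0.143,"yaw":0,"jaw":1}
    - {"dx":0.004,"dy":-0.001,"dz":0.147,"yaw":0,"jaw":1}
    - {"dx":0.004,"dy":-0.001,"dz":0.147,"yaw":0,"jaw":1}
    - {"dx":0.004,"dy":-0.001,"dz":0.147,"yaw":0,"jaw":1}
    - {"dx":0.004,"dy":-0.001,"dz":0.147,"yaw":0,"jaw":1}

```text
clock: 14.75
tool_pos: [0.4866, 0.2713, 0.1029]
tcp_rot: [0.001, -0.109, 0.994, 0.0]
force: [-0.5, -0.8, 2.2]
finger_gap: 0.0174
gripper_force: 60.3
```

Emit:
send_rows:
  increments:
    - {"dx":0,"dy":0,"dz":0,"yaw":0,"jaw":-1}
    - {"dx":0,"dy":0,"dz":0,"yaw":0,"jaw":-1}
    - {"dx":0,"dy":0,"dz":0,"yaw":0,"jaw":-1}
    - {"dx":0,"dy":0,"dz":0,"yaw":0,"jaw":-1}
    - {"dx":0,"dy":0,"dz":0,"yaw":0,"jaw":-1}
    - {"dx":0,"dy":0,"dz":0,"yaw":0,"jaw":-1}
    - {"dx":0,"dy":0,"dz":0,"yaw":0,"jaw":-1}
    - {"dx":0,"dy":0,"dz":0,"yaw":0,"jaw":-1}
    - {"dx":0,"dy":0,"dz":0,"yaw":0,"jaw":-1}
    - {"dx":0,"dy":0,"dz":-0.05,"yaw":0,"jaw":-1}
    - {"dx":0,"dy":0,"dz":-0.13,"yaw":0,"jaw":-1}
    - {"dx":0,"dy":0,"dz":-0.25,"yaw":0,"jaw":-1}
    - {"dx":0,"dy":0,"dz":-0.37,"yaw":0,"jaw":-1}
    - {"dx":0,"dy":0,"dz":-0.49,"yaw":0,"jaw":-1}
    - {"dx":0,"dy":0,"dz":-0.53,"yaw":0,"jaw":-1}
    - {"dx":0,"dy":0,"dz":-0.53,"yaw":0,"jaw":-1}
    - {"dx":0,"dy":0,"dz":-0.53,"yaw":0,"jaw":-1}

```text
clock: 16.17
tool_pos: [0.4859, 0.2712, 0.2608]
tcp_rot: [0.0, -0.109, 0.994, 0.0]
force: [-0.4, 0.0, -0.4]
finger_gap: 0.0853
gripper_force: 0.0
```

```bash
python3 - <<'E'
from h import *
im,c=grab("wrist"); p,r=tool(); print(p,rel([.40,.03,.25],1.29))
save(im,"w6.png")
u0,v0=map(int,proj(c,[.4855,.2713,.126])); g=im.max(2)
m=np.zeros_like(g); m[v0-40:v0+30,u0-30:u0+30]=(g[v0-40:v0+30,u0-30:u0+30]<45)*255
x,y,w,h=cv2.boundingRect(max(cv2.findContours(m,0,1)[0],key=cv2.contourArea)); print("pred",proj(c,[.4855,.2713,.126]),x,y,w,h)
# handle: upper (near) end is foot at z=.072; lower end top far edge
print("top far edge",onz(c,x+w/2,y+h,.126)[:2],"expected far edge",[.4855+.012*np.cos(.22),.2713+.012*np.sin(.22)])
print("handle foot near edge",onz(c,x+w/2,y,.072)[:2],"expected",[.4855-.012*np.cos(.22),.2713-.012*np.sin(.22)])
E
```

```text
[0.48515223 0.27091497 0.25923226] ([array([ 0.4505, -0.7228,  0.032 ]), ('yaw', np.float64(0.9968))], 'y ang', np.float64(1.7884))
pred (np.float64(320.64310450938655), np.float64(225.9163269858713)) 309 195 23 45
top far edge [0.49571506 0.27347571] expected far edge [np.float64(0.49721076939196723), np.float64(0.2739187554769704)]
handle foot near edge [0.47619468 0.26926221] expected [np.float64(0.47378923060803274), np.float64(0.26868124452302955)]
```

The key is upright and centred in the stand, so on to the carrier.

Emit:
send_rows:
  increments:
    - {"dx":0.12,"dy":-0.07,"dz":0,"yaw":0.2,"jaw":-1}
    - {"dx":0.2,"dy":-0.17,"dz":0,"yaw":0.4,"jaw":-1}
    - {"dx":0.3,"dy":-0.27,"dz":0,"yaw":0.6,"jaw":-1}
    - {"dx":0.36,"dy":-0.38,"dz":0,"yaw":0.8,"jaw":-1}
    - {"dx":0.4,"dy":-0.5,"dz":0,"yaw":1,"jaw":-1}
    - {"dx":0.43,"dy":-0.6,"dz":0,"yaw":1,"jaw":-1}
    - {"dx":0.45,"dy":-0.72,"dz":0,"yaw":1,"jaw":-1}
    - {"dx":0.45,"dy":-0.72,"dz":0,"yaw":1,"jaw":-1}

```text
clock: 16.88
tool_pos: [0.3997, 0.0266, 0.2585]
tcp_rot: [-0.002, 0.144, 0.99, -0.001]
force: [0.4, 0.4, 0.4]
finger_gap: 0.0857
gripper_force: 0.0
```

Emit:
send_rows:
  increments:
    - {"dx":-0.03,"dy":-0.09,"dz":0,"yaw":0.2,"jaw":-1}
    - {"dx":-0.07,"dy":-0.2,"dz":0,"yaw":0.4,"jaw":-1}
    - {"dx":-0.11,"dy":-0.32,"dz":0,"yaw":0.6,"jaw":-1}
    - {"dx":-0.15,"dy":-0.44,"dz":0,"yaw":0.8,"jaw":-1}
    - {"dx":-0.19,"dy":-0.55,"dz":0,"yaw":1,"jaw":-1}
    - {"dx":-0.21,"dy":-0.63,"dz":0,"yaw":1,"jaw":-1}
    - {"dx":-0.21,"dy":-0.63,"dz":0,"yaw":1,"jaw":-1}
    - {"dx":-0.21,"dy":-0.63,"dz":0,"yaw":1,"jaw":-1}

```text
clock: 17.55
tool_pos: [0.4077, -0.168, 0.2585]
tcp_rot: [-0.002, 0.382, 0.924, 0.001]
force: [0.2, 0.9, -0.3]
finger_gap: 0.0852
gripper_force: 0.0
```

```bash
python3 - <<'E'
from h import *
print(tool()[0],rel([.4873,-.2675,.26],-.04))
E
```

```text
[ 0.4077409  -0.16804485  0.25851885] ([array([-0.4219, -0.0473, -0.007 ]), ('yaw', np.float64(1.6527))], 'y ang', np.float64(0.7863))
```

Emit:
send_rows:
  increments:
    - {"dx":-0.1,"dy":-0.01,"dz":0,"yaw":0.2,"jaw":-1}
    - {"dx":-0.2,"dy":-0.02,"dz":0,"yaw":0.4,"jaw":-1}
    - {"dx":-0.3,"dy":-0.03,"dz":0,"yaw":0.6,"jaw":-1}
    - {"dx":-0.38,"dy":-0.04,"dz":0,"yaw":0.8,"jaw":-1}
    - {"dx":-0.42,"dy":-0.047,"dz":0,"yaw":1,"jaw":-1}
    - {"dx":-0.42,"dy":-0.047,"dz":0,"yaw":1,"jaw":-1}

```text
clock: 18.05
tool_pos: [0.4889, -0.2665, 0.2591]
tcp_rot: [-0.001, 0.599, 0.801, 0.0]
force: [-0.4, 1.1, -0.1]
finger_gap: 0.0853
gripper_force: 0.0
```

Emit:
send_rows:
  increments:
    - {"dx":0,"dy":0,"dz":0,"yaw":0.2,"jaw":-1}
    - {"dx":0,"dy":0,"dz":0,"yaw":0.4,"jaw":-1}
    - {"dx":0,"dy":0,"dz":0,"yaw":0.6,"jaw":-1}
    - {"dx":0,"dy":0,"dz":0,"yaw":0.653,"jaw":-1}
    - {"dx":0,"dy":0,"dz":0,"yaw":0.653,"jaw":-1}
    - {"dx":0,"dy":0,"dz":0,"yaw":0.653,"jaw":-1}

```text
clock: 18.55
tool_pos: [0.4877, -0.2651, 0.2601]
tcp_rot: [-0.001, 0.719, 0.695, 0.0]
force: [-0.5, 0.3, -0.6]
finger_gap: 0.0852
gripper_force: 0.0
```

```bash
python3 - <<'E'
from h import *
im,c=grab("wrist"); p,r=tool(); print(p,rel([.4873,-.2675,.103],-.04))
save(im,"w7.png")
g=cv2.cvtColor(im,cv2.COLOR_RGB2GRAY).astype(int)
C=np.array([.4873,-.2675,.12]); ex=np.array([np.cos(-.04),np.sin(-.04),0]); ey=np.array([-ex[1],ex[0],0])
print("bar corners pred",[tuple(np.round(proj(c,C+a*ex+b*ey),1)) for a,b in[(-.007,.032),(.007,.032),(.007,-.032),(-.007,-.032)]])
# gray profile across the bar at three y stations (1 mm steps)
for b in(.024,.012,0,-.012,-.024):
    L=[proj(c,C+a*ex+b*ey) for a in np.arange(-.02,.0201,.001)]
    print(b,[int(g[int(round(v)),int(round(u))]) for u,v in L])
# along the bar
print([int(g[int(round(v)),int(round(u))]) for u,v in[proj(c,C+b*ey) for b in np.arange(-.044,.0441,.002)]])
E
```

```text
[ 0.48780139 -0.26543246  0.26029695] ([array([-0.0074, -0.001 ,  0.5243]), ('yaw', np.float64(0.0104))], 'y ang', np.float64(-0.0348))
bar corners pred [(np.float64(308.9), np.float64(183.1)), (np.float64(329.3), np.float64(183.3)), (np.float64(328.0), np.float64(268.9)), (np.float64(309.1), np.float64(268.8))]
0.024 [192, 193, 188, 156, 140, 133, 127, 107, 108, 114, 131, 132, 132, 131, 127, 103, 103, 108, 109, 111, 110, 111, 111, 111, 111, 110, 104, 101, 102, 109, 110, 110, 110, 110, 105, 95, 104, 113, 118, 131, 213]
0.012 [203, 203, 201, 181, 154, 131, 124, 104, 108, 114, 130, 132, 132, 131, 126, 108, 116, 130, 130, 132, 131, 130, 129, 130, 130, 127, 124, 108, 100, 109, 110, 110, 111, 110, 105, 93, 108, 111, 127, 161, 198]
0 [207, 208, 213, 212, 177, 131, 125, 100, 104, 108, 112, 106, 107, 106, 105, 106, 116, 128, 130, 130, 131, 130, 128, 128, 129, 127, 121, 105, 101, 104, 108, 108, 108, 108, 105, 101, 119, 133, 134, 139, 211]
-0.012 [218, 197, 161, 176, 143, 131, 126, 102, 106, 112, 122, 127, 108, 99, 90, 103, 116, 128, 129, 129, 129, 129, 129, 129, 128, 124, 119, 112, 97, 101, 106, 109, 109, 110, 105, 97, 122, 127, 133, 153, 191]
-0.024 [217, 172, 161, 175, 151, 132, 110, 97, 93, 110, 113, 108, 93, 93, 91, 103, 114, 128, 128, 128, 128, 127, 127, 128, 128, 127, 118, 109, 93, 95, 102, 119, 117, 117, 108, 96, 101, 121, 126, 222, 241]
[36, 40, 27, 26, 33, 98, 114, 124, 129, 129, 128, 129, 128, 129, 128, 128, 129, 129, 129, 129, 130, 130, 131, 130, 130, 131, 131, 131, 131, 130, 129, 131, 131, 122, 110, 111, 110, 104, 79, 78, 95, 98, 100, 100, 99]
```

Emit:
send_rows:
  increments:
    - {"dx":-0.01,"dy":0.002,"dz":0.06,"yaw":0.01,"jaw":-1}
    - {"dx":-0.01,"dy":0.002,"dz":0.15,"yaw":0.01,"jaw":-1}
    - {"dx":-0.01,"dy":0.002,"dz":0.24,"yaw":0.01,"jaw":-1}
    - {"dx":-0.01,"dy":0.002,"dz":0.3,"yaw":0.01,"jaw":-1}
    - {"dx":-0.01,"dy":0.002,"dz":0.32,"yaw":0.01,"jaw":-1}
    - {"dx":-0.01,"dy":0.002,"dz":0.32,"yaw":0.01,"jaw":-1}
    - {"dx":-0.01,"dy":0.002,"dz":0.32,"yaw":0.01,"jaw":-1}

```text
clock: 19.18
tool_pos: [0.4888, -0.2698, 0.1656]
tcp_rot: [0.0, 0.722, 0.692, 0.0]
force: [0.8, 0.0, 0.2]
finger_gap: 0.0853
gripper_force: 0.0
```

```bash
python3 - <<'E'
from h import *
print(tool()[0],rel([.4883,-.2685,.103],-.04))
E
```

```text
[ 0.48884545 -0.26982721  0.16562586] ([array([ 0.0044, -0.0021,  0.2087]), ('yaw', np.float64(-0.0044))], 'y ang', np.float64(-0.0422))
```

Emit:
send_rows:
  increments:
    - {"dx":0.002,"dy":-0.001,"dz":0.07,"yaw":0,"jaw":-1}
    - {"dx":0.002,"dy":-0.001,"dz":0.14,"yaw":0,"jaw":-1}
    - {"dx":0.002,"dy":-0.001,"dz":0.19,"yaw":0,"jaw":-1}
    - {"dx":0.002,"dy":-0.001,"dz":0.209,"yaw":0,"jaw":-1}
    - {"dx":0.002,"dy":-0.001,"dz":0.209,"yaw":0,"jaw":-1}
    - {"dx":0.002,"dy":-0.001,"dz":0.209,"yaw":0,"jaw":1}
    - {"dx":0.002,"dy":-0.001,"dz":0.209,"yaw":0,"jaw":1}
    - {"dx":0.002,"dy":-0.001,"dz":0.209,"yaw":0,"jaw":1}
    - {"dx":0.002,"dy":-0.001,"dz":0.209,"yaw":0,"jaw":1}
    - {"dx":0.002,"dy":-0.001,"dz":0.209,"yaw":0,"jaw":1}
    - {"dx":0.002,"dy":-0.001,"dz":0.209,"yaw":0,"jaw":1}
    - {"dx":0.002,"dy":-0.001,"dz":0.209,"yaw":0,"jaw":1}
    - {"dx":0.002,"dy":-0.001,"dz":0.209,"yaw":0,"jaw":1}
    - {"dx":0.002,"dy":-0.001,"dz":0.209,"yaw":0,"jaw":1}
    - {"dx":0.002,"dy":-0.001,"dz":0.209,"yaw":0,"jaw":1}
  grip_force: 60

```text
clock: 20.43
tool_pos: [0.4883, -0.2694, 0.1027]
tcp_rot: [0.0, 0.722, 0.692, -0.0]
force: [-2.8, 0.4, 5.9]
finger_gap: 0.0135
gripper_force: 59.8
```

Gripped (13.5 mm gap on the bar). Now a slow lift, 20 mm first.

Emit:
send_rows:
  increments:
    - {"dx":0,"dy":0,"dz":-0.01,"yaw":0,"jaw":1}
    - {"dx":0,"dy":0,"dz":-0.025,"yaw":0,"jaw":1}
    - {"dx":0,"dy":0,"dz":-0.045,"yaw":0,"jaw":1}
    - {"dx":0,"dy":0,"dz":-0.06,"yaw":0,"jaw":1}
    - {"dx":0,"dy":0,"dz":-0.067,"yaw":0,"jaw":1}
    - {"dx":0,"dy":0,"dz":-0.067,"yaw":0,"jaw":1}
    - {"dx":0,"dy":0,"dz":-0.067,"yaw":0,"jaw":1}

```text
clock: 21.02
tool_pos: [0.4883, -0.2692, 0.1224]
tcp_rot: [0.0, 0.722, 0.692, 0.0]
force: [0.9, 0.3, -3.7]
finger_gap: 0.0128
gripper_force: 58.5
```

```bash
python3 - <<'E'
from h import *
s=sense();print(s["force"],s["torque"],s["tool_pos"],s["finger_gap"])
E
```

```text
[ 0.88488713  0.34842585 -3.65409728] [ 1.00777919e-02  4.74776340e-05 -2.01838847e-02] [ 0.48826226 -0.26919383  0.12239073] 0.012830317400527097
```

Emit:
send_rows:
  increments:
    - {"dx":0,"dy":0,"dz":-0.015,"yaw":0,"jaw":1}
    - {"dx":0,"dy":0,"dz":-0.04,"yaw":0,"jaw":1}
    - {"dx":0,"dy":0,"dz":-0.075,"yaw":0,"jaw":1}
    - {"dx":0,"dy":0,"dz":-0.115,"yaw":0,"jaw":1}
    - {"dx":0,"dy":0,"dz":-0.155,"yaw":0,"jaw":1}
    - {"dx":0,"dy":0,"dz":-0.195,"yaw":0,"jaw":1}
    - {"dx":0,"dy":0,"dz":-0.235,"yaw":0,"jaw":1}
    - {"dx":0,"dy":0,"dz":-0.275,"yaw":0,"jaw":1}
    - {"dx":0,"dy":0,"dz":-0.305,"yaw":0,"jaw":1}
    - {"dx":0,"dy":0,"dz":-0.325,"yaw":0,"jaw":1}
    - {"dx":0,"dy":0,"dz":-0.333,"yaw":0,"jaw":1}
    - {"dx":0,"dy":0,"dz":-0.333,"yaw":0,"jaw":1}
    - {"dx":0,"dy":0,"dz":-0.333,"yaw":0,"jaw":1}
    - {"dx":0,"dy":0,"dz":-0.333,"yaw":0,"jaw":1}

```text
clock: 22.18
tool_pos: [0.4878, -0.2689, 0.2212]
tcp_rot: [-0.001, 0.722, 0.692, -0.0]
force: [-0.0, 1.6, -3.1]
finger_gap: 0.0132
gripper_force: 58.6
```

Emit:
send_rows:
  increments:
    - {"dx":0,"dy":0,"dz":0,"yaw":0,"jaw":1}
    - {"dx":0,"dy":0,"dz":0,"yaw":0,"jaw":1}
    - {"dx":0,"dy":0,"dz":0,"yaw":0,"jaw":1}
    - {"dx":0,"dy":0,"dz":0,"yaw":0,"jaw":1}
    - {"dx":0,"dy":0,"dz":0,"yaw":0,"jaw":1}
    - {"dx":0,"dy":0,"dz":0,"yaw":0,"jaw":1}
    - {"dx":0,"dy":0,"dz":0,"yaw":0,"jaw":1}
    - {"dx":0,"dy":0,"dz":0,"yaw":0,"jaw":1}
    - {"dx":0,"dy":0,"dz":0,"yaw":0,"jaw":1}
    - {"dx":0,"dy":0,"dz":0,"yaw":0,"jaw":1}
    - {"dx":0,"dy":0,"dz":0,"yaw":0,"jaw":1}
    - {"dx":0,"dy":0,"dz":0,"yaw":0,"jaw":1}
    - {"dx":0,"dy":0,"dz":0,"yaw":0,"jaw":1}
    - {"dx":0,"dy":0,"dz":0,"yaw":0,"jaw":1}
    - {"dx":0,"dy":0,"dz":0,"yaw":0,"jaw":1}
    - {"dx":0,"dy":0,"dz":0,"yaw":0,"jaw":1}
    - {"dx":0,"dy":0,"dz":0,"yaw":0,"jaw":1}
    - {"dx":0,"dy":0,"dz":0,"yaw":0,"jaw":1}
    - {"dx":0,"dy":0,"dz":0,"yaw":0,"jaw":1}
    - {"dx":0,"dy":0,"dz":0,"yaw":0,"jaw":1}

```text
clock: 23.85
tool_pos: [0.4882, -0.2692, 0.2222]
tcp_rot: [0.0, 0.722, 0.692, 0.0]
force: [-0.5, -0.6, -4.2]
finger_gap: 0.0134
gripper_force: 58.6
```

Emit:
send_rows:
  increments:
    - {"dx":0,"dy":0,"dz":0,"yaw":0,"jaw":1}
    - {"dx":0,"dy":0,"dz":0,"yaw":0,"jaw":1}
    - {"dx":0,"dy":0,"dz":0,"yaw":0,"jaw":1}
    - {"dx":0,"dy":0,"dz":0,"yaw":0,"jaw":1}
    - {"dx":0,"dy":0,"dz":0,"yaw":0,"jaw":1}
    - {"dx":0,"dy":0,"dz":0,"yaw":0,"jaw":1}
    - {"dx":0,"dy":0,"dz":0,"yaw":0,"jaw":1}
    - {"dx":0,"dy":0,"dz":0,"yaw":0,"jaw":1}
    - {"dx":0,"dy":0,"dz":0,"yaw":0,"jaw":1}
    - {"dx":0,"dy":0,"dz":0,"yaw":0,"jaw":1}
    - {"dx":0,"dy":0,"dz":0,"yaw":0,"jaw":1}
    - {"dx":0,"dy":0,"dz":0,"yaw":0,"jaw":1}
    - {"dx":0,"dy":0,"dz":0,"yaw":0,"jaw":1}
    - {"dx":0,"dy":0,"dz":0,"yaw":0,"jaw":1}

```text
clock: 25.02
tool_pos: [0.4882, -0.2692, 0.2222]
tcp_rot: [0.0, 0.722, 0.692, 0.0]
force: [-0.5, 0.4, -3.1]
finger_gap: 0.0128
gripper_force: 58.6
```

```bash
python3 - <<'E'
from h import *
s=sense();print(s["clock"],s["force"],s["torque"],s["tool_pos"],s["finger_gap"],np.abs(s["joint_vel"]).max())
im,c=grab("wrist"); hsv=cv2.cvtColor(im,cv2.COLOR_RGB2HSV)
m=(((hsv[...,0]<8)|(hsv[...,0]>172))&(hsv[...,1]>140)&(hsv[...,2]>60)).astype(np.uint8)
n,l,st,ce=cv2.connectedComponentsWithStats(m)
print([(st[i].tolist(),ce[i].round(1).tolist()) for i in range(1,n) if st[i,4]>60])
C=np.array([.4883,-.2687,.24]); ey=np.array([.04,1,0]);print("expected caps",[proj(c,C+b*ey) for b in(.058,-.058)])
E
```

```text
25.0167 [-0.54533836  0.43401811 -3.06535038] [-0.01966137  0.02321929 -0.03144863] [ 0.48823629 -0.26918811  0.22219474] 0.012791820561246751 0.0059658213659653046
[([301, 149, 45, 50, 1739], [322.2, 174.1]), ([305, 434, 28, 15, 350], [318.8, 441.2])]
expected caps [(np.float64(317.79444828541796), np.float64(191.68191420956956)), (np.float64(318.86921914459737), np.float64(491.42404103321724))]
```

```bash
python3 -c "
from plant import robot
print(robot.hand_in())"
```

```text
the job is handed in; nothing more can be done
None
```

I turned the clamp off the carrier (about 1.44 rad by my measurement), stood the key back upright in its stand, and handed in with the carrier and both bottles held still and level about 12 cm above the dock, at 25 s on the clock; the hand-in returned no verdict.

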